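Gauge the heater bores and leave the depth gauge in the clear one

ROBOT

A 6-joint arm with a two-finger parallel gripper is mounted at the origin on the work surface. World frame = base frame: x ahead of the robot, y to its left, z up, the work surface at z = 0. Lengths are in m, angles in degrees, forces in N, time in s.
With the tool pointing down it reaches from about 0.35 to 0.925 m from the base axis. Payload 6.4 kg.
Tool frame: the origin (TCP) lies on the centre line of the jaws, within the pads' length; the fingertips stand ctrl.tcp_to_tips ahead of it and the grasp point (between the pads) lies 6 mm ahead of it (ctrl.tcp_to_tips is the distance from the TCP to the fingertips, in m); z points along the fingers, y is the line along which they close (so a half turn about z gives the same grasp; the last joint's range is limited). The gripper opens to 85 mm and grips with 20 to 120 N. Pads are 22 mm wide; open, the fingers measure 114 mm over their backs; the gripper's body (76 mm by 85 mm) begins 54 mm behind the grasp point. The pads swing forward as they close: fully open they stand 13 mm farther back than shut.
Start: joints at [60.785, 14.043, 89.255, -0, 76.702, -9.975], TCP at [0.214, 0.614, 0.256] pointing down, gripper open.
Joint ranges: [-179.41, 179.41], [-58.25, 129.5], [7.25, 145.43], [-54.29, 234.29], [11.92, 165.04], [-157.13, 157.13]. Speed limits (degrees/s): [147.25, 147.25, 180, 180, 180, 180].

INTERFACE

Orientations are given as [roll, pitch, yaw] about the fixed x, y, z axes, in that order (R = Rz(yaw) Ry(pitch) Rx(roll)).
In Python, from bench import sensors, read_camera, job, ctrl gives the robot as it stands.
- The arm moves only by the shell command python3 -m jog 'ROWS' [FORCE]. ROWS is JSON, a list of rows, each an object with "jaw": the closure, from -1 (fully open) to 1 (shut), so that 0 is half open; "slide": the shift along the tool's x, y, z in mm, a list of three; "yaw": the turn about the tool's z in units of 8 degrees (1.0 is 8 degrees). In form: [{"jaw": jaw, "slide": [dx, dy, dz], "yaw": yaw}, ...]. A call has 1 to 10 rows; each row shifts and turns the commanded pose from where the row before left it, along the tool's axes as they then stand; what a row does not reach is not made up. A row lasts 1/10 s, in which the tool goes at most 50 mm and 8.59 degrees, less where a joint would pass 70% of its speed; a pose out of reach is approached as far as the arm can. A call with a gripper value outside its range is refused whole. The fingers move at their own pace and stop on an object; FORCE is the grip in N (left out, the last holds). Time passes only in rows, so rows that do not move let the fingers close. It gives the time, the measured TCP pose, the force, the opening and the grip force at its end, in the units of the state.
- sensors.observe(): the state, without advancing time (a new reading comes with each control period).
- read_camera(name): name is "scene" or "top" or "wrist"; returns a dict with "color" (420x560x3 uint8, red, green, blue), "vertical_fov" (degrees; the focal length in pixels is half the picture's height over the tangent of half this angle, whatever the lens; pixels are square), "cx", "cy" (the principal point, pixels), "k1" (the pictures are not rectified: a ray, as slopes to the right and down, at radius r is drawn at 1 + k1 r^2 times it, then the intrinsics apply), "view" (4x4, takes a point from world to camera coordinates); the wrist camera has in their place "tool_from_camera" (4x4, takes a point from camera to tool coordinates, whose origin is the TCP and whose axes are the flange's). Camera axes: x right, y down, z forward; pixel columns grow to the right and rows downward; lengths in m; the calibration is good to about 2 mm. A picture is of the moment at which its call begins: read the wrist's pose just before it. There is no depth.
- job.job_done(): hands the job in; it is judged then, once.
The state is a dict: "time_s": time; "joint_pos": joint angles; "joint_vel": joint speeds; "joint_efforts": joint torques, N m; "eef_pos": TCP position; "tcp_rot": TCP orientation; "contact_force": force on the tool from outside, world axes, zero at the start; "ft_torque": the same for the moment, N m; "grip_width": finger opening in m; "gripper_force": force on a finger pad.
Only numpy, scipy, OpenCV 4.12 (cv2) and the standard library are available. Lean on these libraries where they do the work, as an engineer would, in place of code of your own. Each camera call takes 0.05 s, during which the arm holds its last target. There are 200 camera calls.

TASK

One of the heater block's two bores still has a spacer lying at its bottom; find the clear one, which is about 20 mm deeper, with the depth gauge from its holder. Lower the gauge gently until its tip is firmly felt on the bottom (its sliding collar comes down on the block first and the rod must be pushed on through it), always pressing with less than 25 N, and read from its travel which bore it is. Leave the gauge standing by itself in the clear bore, bottomed and with its collar down flush on the block, and leave the other things on the bench where they are.

Things in the scene. Friction and masses are not known exactly. Their poses are not given: they have to be found in the camera images.
- heater: fixed heater block, aluminium and steel, 66 x 136 mm, on a base plate 96 x 176 mm and 10 mm thick; its flat top face is 105 mm above its origin (centre of its underside, on the bench). Its y axis runs along the row of the two bores, z up. It stands at any yaw within about 0.5 rad.
- bore_left (a point): centre of the mouth of one bore, in the block's top face, 35 mm from the block's centre towards its +y. Round vertical blind bore, 12 mm diameter, 2 mm chamfer. Its unseen bottom lies 68 to 76 mm below the mouth if the bore is clear, 48 to 56 mm if the spacer is in it (exactly one of the two bores has it, which one is not known); the exact depth varies
- bore_right (a point): the same for the other bore, 35 mm towards the block's -y. Both bottoms are hard and rigid (the spacer fills the bore and stays in), so the force jumps within a fraction of a millimetre: the last of the way needs a creep of 10 mm/s or less and a stop at about 5 N above the collar's friction
- holder_mouth (a point): centre of the mouth of the gauge's holder: a fixed black block 50 x 50 x 50 mm on an 80 x 80 mm foot, with a vertical blind hole 11.5 mm in diameter and 30 mm deep, whose mouth is 50 mm above the bench; the gauge starts standing in it
- gauge_grip (a point): depth gauge (110 to 160 g): an upright steel rod 150 mm long in all. This point is the centre of its round knurled grip, 18 mm in diameter and 44 mm long, which is the top of the gauge; the point lies on the axis 128 mm above the tip. z points from the tip to the grip. Below the grip the rod is 10 mm in diameter.
- gauge_tip (a point): the tip of the gauge, on its axis: the end of a flat nose 6 mm in diameter and 6 mm long below the 10 mm rod
- collar_under (a point): centre of the underside of the gauge's sliding collar, a dark steel ring 24 mm in diameter and 10 mm high around the rod
- collar (a joint): how far the collar has been pushed up the rod (m), 0 to 0.06: its underside is 34 mm + this value above the gauge's tip. It starts anywhere from 0 to 8 mm. About 4 N of friction holds it on the rod (more than the gauge weighs), so it stays where it has been pushed, and a gauge let go before it bottoms hangs from its collar.
- spindle_mid (a point): bystander: steel viscometer spindle, 100 mm long, 23 mm in diameter, lying on a blue wipe; its centre
- cup_mid (a point): bystander: open steel cup, 64 mm in diameter, 55 mm high; its centre
- jar_mid (a point): bystander: closed amber jar, 54 mm in diameter, 75 mm high; its centre
- weight_mid (a point): bystander: brass block weight 60 x 45 x 40 mm; its centre
Not all that is in view belongs to the job. Leave any orange or yellow look-alike of the part that bears gauge_grip alone.

How it is judged (in metres and radians):
On the way:
1. the gauge's tip presses on the bottom of the clear bore with more than 1 N, the collar down on the block (z of gauge_tip in the frame of heater below 0.043 m and x of gauge_tip in the frame of heater between -0.006 and 0.006 m and y of gauge_tip in the frame of heater between -0.05 and 0.05 m and contact force between nose and anything else above 1 N and z of collar_under in the frame of heater below 0.107 m), for 0.1 s.
At the end, for the whole second after the job is handed in: the gauge stands in the clear bore, its tip more than 62 mm below the block's top face and within 6 mm of the row of bores and 50 mm of the block's centre, upright within 4 degrees, its collar's underside within 2 mm of the block's top, at rest and let go (z of gauge_tip in the frame of heater below 0.043 m and x of gauge_tip in the frame of heater between -0.006 and 0.006 m and y of gauge_tip in the frame of heater between -0.05 and 0.05 m and z of collar_under in the frame of heater below 0.107 m and angle between gauge_tip's own z axis and vertical below 0.07 rad and linear speed of gauge below 0.01 m/s); the robot touches nothing.
It fails at once if the gauge's tip is pressed on anything with 25 N or more (contact force between nose and anything else above 25 N).
It fails at once if the gauge is pressed on the heater block with 25 N or more (contact force between gauge and heater above 25 N).
It fails at once if a bystander (spindle, cup, jar or weight) is moved more than 20 mm (distance of any of spindle_mid, cup_mid, jar_mid, weight_mid from where it was at the start of the episode above 0.02 m).
It also fails if it takes over 72 s, if anything falls off the work surface, if the arm or the gripper's body presses on something with over 40 N, if the wrist force passes 120 N, or if a joint passes its speed limit or range.

## Working session

There is one attempt and no reset: what is moved stays moved. The work goes in short steps, Python scripts to look and compute and a shell command to move; the robot and the scene stay as the last step left them, time stands still between calls to the robot, and variables do not carry over. Pictures are saved under pics/ and viewed, at most 13 in all, crops included, and the job is handed in when it is done.

```bash
mkdir -p pics; cat > h.py <<'E'
import numpy as np, cv2
from bench import sensors, read_camera, job, ctrl
from scipy.spatial.transform import Rotation as R
def cam(name):
    s=sensors.observe(); c=read_camera(name)
    if 'view' in c and c['view'] is not None: c['W']=np.linalg.inv(np.array(c['view']))
    else:
        T=np.eye(4);T[:3,:3]=R.from_euler('xyz',s['tcp_rot'],degrees=True).as_matrix();T[:3,3]=s['eef_pos']
        c['W']=T@np.array(c['tool_from_camera'])
    h=c['color'].shape[0]; c['f']=h/2/np.tan(np.radians(c['vertical_fov'])/2)
    return c
def ray(c,u,v):
    d=np.array([(u-c['cx'])/c['f'],(v-c['cy'])/c['f']]); p=d.copy()
    for _ in range(20): p=d/(1+c['k1']*(p@p))
    r=c['W'][:3,:3]@np.array([p[0],p[1],1]); return c['W'][:3,3],r/np.linalg.norm(r)
def onz(c,u,v,z):
    o,d=ray(c,u,v); return o+d*(z-o[2])/d[2]
def proj(c,P):
    q=np.linalg.inv(c['W'])@np.append(P,1); p=q[:2]/q[2]; p=p*(1+c['k1']*(p@p)); return p*c['f']+[c['cx'],c['cy']]
def tri(c1,a,c2,b):
    o1,d1=ray(c1,*a);o2,d2=ray(c2,*b)
    t=np.linalg.lstsq(np.c_[d1,-d2],o2-o1,rcond=None)[0]
    p,q=o1+d1*t[0],o2+d2*t[1]; return (p+q)/2,np.linalg.norm(p-q)
E
python3 - <<'E'
from h import *
import pickle
cs={n:cam(n) for n in('scene','top','wrist')}
pickle.dump(cs,open('c0.pkl','wb'))
for n in('scene','top'): cv2.imwrite(f'pics/{n}0.png',cv2.resize(cs[n]['color'][:,:,::-1],(800,600)))
for n in cs: print(n,cs[n]['W'].round(3).tolist(),cs[n]['f'],cs[n]['k1'],cs[n]['cx'],cs[n]['cy'])
print(sensors.observe(),ctrl.tcp_to_tips)
E
```

```text
scene [[0.74, 0.435, -0.513, 1.072], [0.672, -0.499, 0.547, -0.526], [-0.018, -0.749, -0.662, 0.771], [0.0, 0.0, 0.0, 1.0]] 404.0723121731798 0.03698932781662815 272.1651210825805 209.47938357666683
top [[-0.022, -0.998, 0.061, 0.5], [-1.0, 0.022, -0.002, -0.001], [0.001, -0.061, -0.998, 0.983], [0.0, 0.0, 0.0, 1.0]] 429.7255868463661 -0.1331350782966689 279.7635676539781 206.47674540688755
wrist [[0.33, 0.907, 0.262, 0.148], [0.944, -0.316, -0.095, 0.638], [-0.003, 0.279, -0.96, 0.373], [0.0, 0.0, 0.0, 1.0]] 369.51919817745966 -0.036532670732214646 285.248237260777 206.7974268350046
{'time_s': 0.15, 'joint_pos': array([ 6.07857413e+01,  1.40753820e+01,  8.93095743e+01,  1.71802034e-04,
        7.67009324e+01, -9.97567800e+00]), 'joint_vel': array([-0.0489202 , -0.12758843, -0.10806888, -0.00053915,  0.146476  ,
        0.012081  ]), 'joint_efforts': array([ 2.15670775e-04, -4.29989576e+01, -3.26551795e+01, -1.26160917e-04,
        3.61668099e-03,  7.78096137e-06]), 'eef_pos': array([0.21398182, 0.61335448, 0.25542172]), 'tcp_rot': array([-1.79915439e+02, -1.50431075e-02,  1.60761369e+02]), 'contact_force': array([-0.30196698,  0.44712062, -0.38373335]), 'ft_torque': array([-0.00696493,  0.03814704, -0.0239919 ]), 'gripper_force': 0.0, 'grip_width': 0.08516127117791} 0.025
```

View pics/scene0.png

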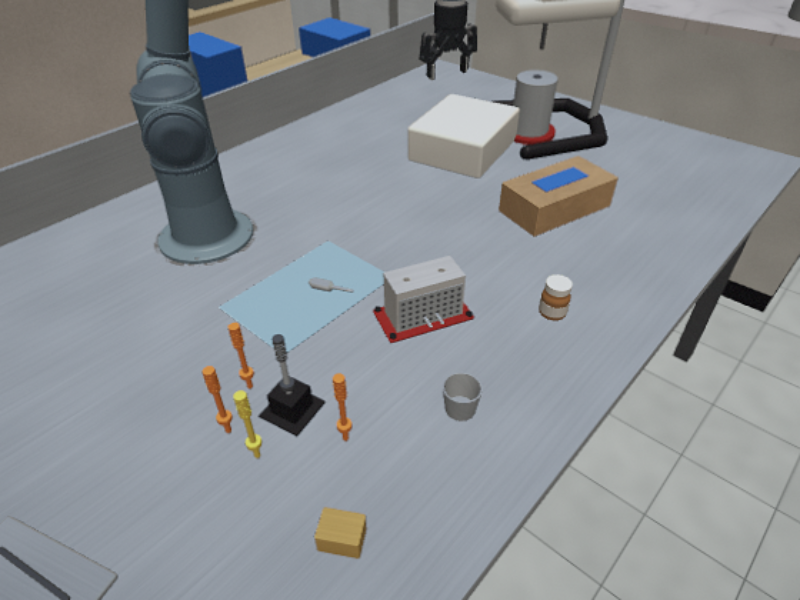

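View pics/top0.png

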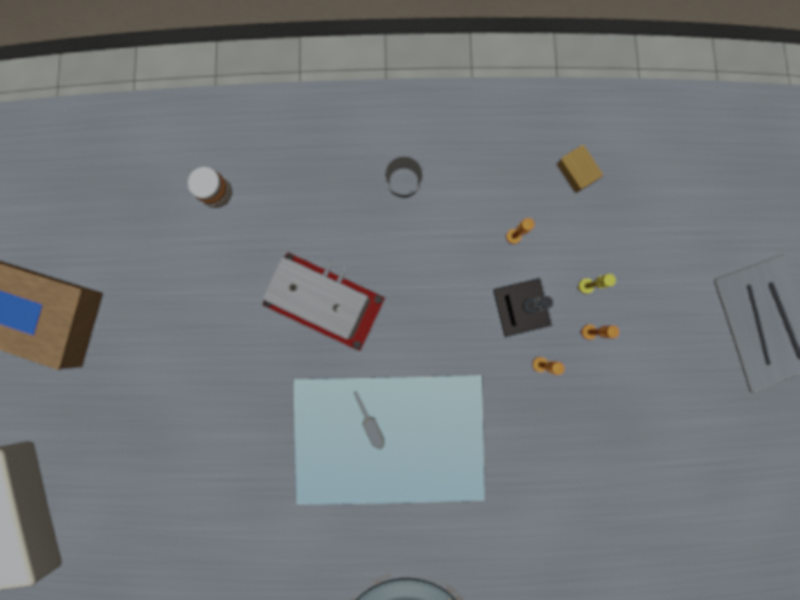

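The scene picture shows the grey gauge in the black holder (grip at 280,348). The look-alikes are orange at (237,350), (213,395) and (340,405), and yellow at (245,420). In the top picture the gauge is at (540,303) and the bores are at (293,287) and (337,307). The grey one fits, because it is steel and stands in the holder. Next I'll localise them and confirm with an enlarged crop.

```bash
python3 - <<'E'
from h import *
import pickle
cs=pickle.load(open('c0.pkl','rb')); T,S=cs['top'],cs['scene']; k=.7
for n,t,s in(('b1',(293,287),(441,270)),('b2',(337,307),(406,280)),('griptop',(543,302),(279,338))):
    print(n,tri(T,np.array(t)*k,S,np.array(s)*k))
for t in((293,287),(337,307)): print(onz(T,t[0]*k,t[1]*k,.105),onz(S,*(np.array((441,270) if t[0]==293 else (406,280))*k),.105))
print('foot',[onz(T,u*k,v*k,0).round(3) for u,v in((493,290),(541,279),(552,325),(505,336))])
a=cv2.resize(T['color'][170:260,330:440,::-1],None,fx=4,fy=4,interpolation=2)
b=cv2.resize(S['color'][220:310,140:250,::-1],None,fx=4,fy=4,interpolation=2)
a2=cv2.resize(T['color'][170:250,180:272,::-1],(440,360),interpolation=2)
b2=cv2.resize(S['color'][170:250,255:347,::-1],(440,360),interpolation=2)
m=np.vstack([np.hstack([a,b]),np.hstack([a2,b2])]); cv2.imwrite('pics/crop1.png',cv2.resize(m,(733,600)))
E
```

```text
b1 (array([0.56955299, 0.1516502 , 0.10071014]), np.float64(0.001981349385984235))
b2 (array([0.53905349, 0.08814828, 0.09985884]), np.float64(0.001442119625663085))
griptop (array([ 0.53634292, -0.1953949 ,  0.16380347]), np.float64(0.00048552855385917455))
[0.56850929 0.15019749 0.105     ] [0.5733286  0.14817082 0.105     ]
[0.53832498 0.08711136 0.105     ] [0.5435714  0.08402535 0.105     ]
foot [array([ 0.565, -0.154,  0.   ]), array([ 0.581, -0.233,  0.   ]), array([ 0.506, -0.248,  0.   ]), array([ 0.49 , -0.171,  0.   ])]
```

View pics/crop1.png

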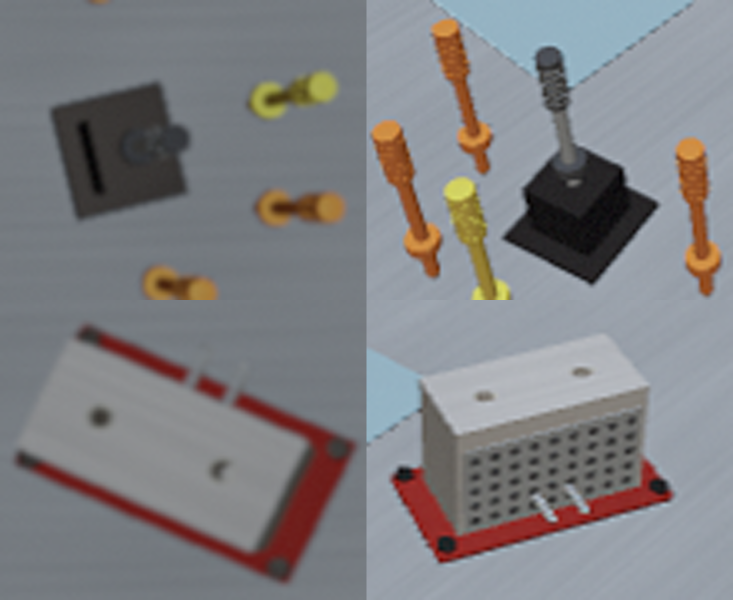

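The crop confirms it: the grey gauge stands in the black holder, the coloured ones stand free on the bench, and both bores are visible. I'll move above the gauge.

```bash
python3 -m jog '[{"jaw":-1,"slide":[-15,-15,-15],"yaw":0},{"jaw":-1,"slide":[-31,-36,-10],"yaw":0},{"jaw":-1,"slide":[-31,-36,0],"yaw":0},{"jaw":-1,"slide":[-31,-36,0],"yaw":0},{"jaw":-1,"slide":[-31,-36,0],"yaw":0},{"jaw":-1,"slide":[-31,-36,0],"yaw":0},{"jaw":-1,"slide":[-31,-36,0],"yaw":0},{"jaw":-1,"slide":[-31,-36,0],"yaw":0},{"jaw":-1,"slide":[-31,-36,0],"yaw":0},{"jaw":-1,"slide":[-31,-36,0],"yaw":0}]'
python3 -m jog '[{"jaw":-1,"slide":[-31,-36,0],"yaw":0},{"jaw":-1,"slide":[-31,-36,0],"yaw":0},{"jaw":-1,"slide":[-31,-36,0],"yaw":0},{"jaw":-1,"slide":[-31,-36,0],"yaw":0},{"jaw":-1,"slide":[-31,-36,0],"yaw":0},{"jaw":-1,"slide":[-31,-36,0],"yaw":0},{"jaw":-1,"slide":[-31,-36,0],"yaw":0},{"jaw":-1,"slide":[-20,-30,0],"yaw":0},{"jaw":-1,"slide":[-8,-20,0],"yaw":0},{"jaw":-1,"slide":[0,0,0],"yaw":0}]'
python3 - <<'E'
from h import *
c=cam('wrist');s=sensors.observe();print(s['eef_pos'],s['tcp_rot'],s['joint_pos'][5])
print('pred',proj(c,np.array([.536,-.196,.17])),proj(c,np.array([.536,-.198,.05])))
cv2.imwrite('pics/w1.png',cv2.resize(c['color'][:,:,::-1],(800,600)))
import pickle;pickle.dump(c,open('w1.pkl','wb'))
E
```

```text
time_s: 1.15
eef_pos: [0.3801, 0.195, 0.2812]
tcp_rot: [180.0, 0.0, 160.8]
contact_force: [1.1, -0.3, 0.2]
grip_width: 0.0853
gripper_force: 0.0
time_s: 2.15
eef_pos: [0.5117, -0.1714, 0.2808]
tcp_rot: [-180.0, -0.1, 160.6]
contact_force: [-0.5, 0.0, -0.2]
grip_width: 0.0855
gripper_force: 0.0
[ 0.51161764 -0.16983079  0.28077276] [ 1.79972880e+02 -6.46442804e-02  1.60639586e+02] -101.0689276463198
pred [261.21103469 257.18576843] [267.05495637 207.90019478]
```

View pics/w1.png

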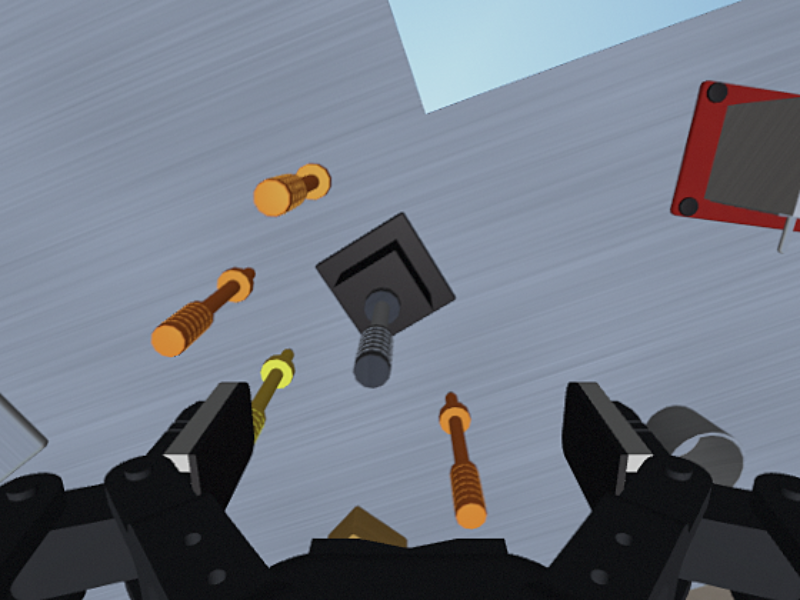

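The wrist picture shows the grip top at (372,368), which matches the predicted (373,367). So the gauge axis is at about (0.536, -0.196). The look-alikes are clear of the fingers' path.

```bash
python3 -m jog '[{"jaw":-1,"slide":[-16,-8,0],"yaw":0},{"jaw":-1,"slide":[-16,-8.6,0],"yaw":0},{"jaw":-0.5,"slide":[0,0,20],"yaw":0},{"jaw":-0.5,"slide":[0,0,20],"yaw":0},{"jaw":-0.5,"slide":[0,0,10],"yaw":0},{"jaw":-0.5,"slide":[0,0,0],"yaw":0}]'
python3 - <<'E'
from h import *
c=cam('wrist');s=sensors.observe();print(s['eef_pos'])
print('pred',proj(c,np.array([.536,-.196,.17]))/.7)
cv2.imwrite('pics/w2.png',cv2.resize(c['color'][:,:,::-1],(800,600)))
E
```

```text
time_s: 2.8
eef_pos: [0.5357, -0.1937, 0.2295]
tcp_rot: [179.9, -0.2, 160.8]
contact_force: [0.2, 0.5, -0.4]
grip_width: 0.0641
gripper_force: 0.0
[ 0.53635316 -0.19430167  0.23095982]
pred [398.55489177 349.15593032]
```

View pics/w2.png

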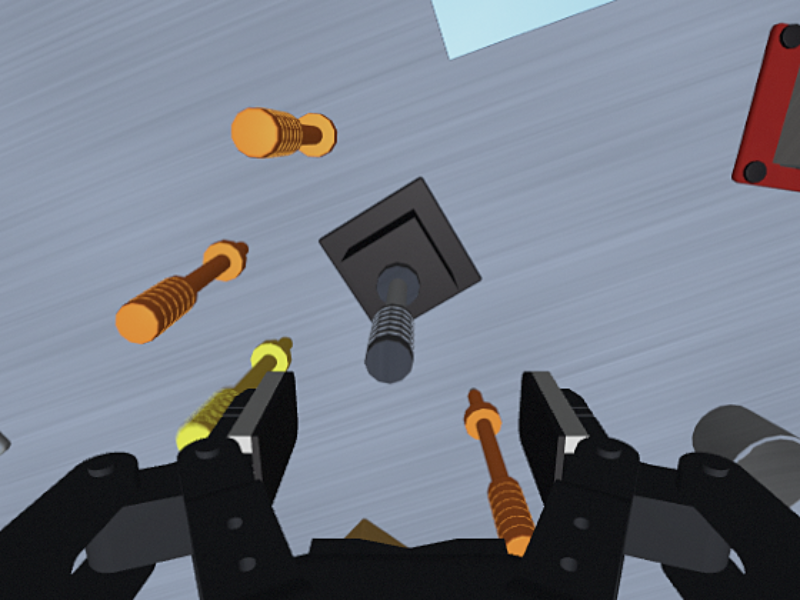

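```bash
python3 - <<'E'
from h import *
c=cam('wrist');s=sensors.observe();T=R.from_euler('xyz',s['tcp_rot'],degrees=True)
for n,u,v,z in(('gauge',389,360,.17),('collar',398,284,.068),('yellow',193,435,.15),('or',519,546,.15)):
    P=onz(c,u*.7,v*.7,z);print(n,P,T.inv().apply(P-s['eef_pos'])*1000)
w=__import__('pickle').load(open('w1.pkl','rb'));print(onz(w,372*.7,368*.7,.17),tri(w,np.array([372,368])*.7,c,np.array([389,360])*.7), s['eef_pos'])
E
```

```text
gauge [ 0.5401885  -0.20160807  0.17      ] [-5.34936017 -5.33495305 61.98664626]
collar [ 0.53913821 -0.19967059  0.068     ] [ -3.64172783  -3.84483005 163.98527596]
yellow [ 0.55319995 -0.29637191  0.15      ] [-48.78014677 -90.55066875  82.0249257 ]
or [ 0.65476077 -0.18012646  0.15      ] [-106.47282625   52.62460528   82.06143065]
[ 0.53610159 -0.19661978  0.17      ] (array([ 0.58633054, -0.22337279,  0.04724118]), np.float64(0.0033186342247470122)) [ 0.53684667 -0.19479188  0.2319822 ]
```

The grip top is at (389,360) and the jaw mid-line is at about column 408. The axis is therefore about 5 mm off in both tool x and tool y. I'll correct that, go lower and look again numerically.

```bash
python3 -m jog '[{"jaw":-0.5,"slide":[-5,-5.5,15],"yaw":0},{"jaw":-0.5,"slide":[0,0,10],"yaw":0},{"jaw":-0.5,"slide":[0,0,0],"yaw":0},{"jaw":-0.5,"slide":[0,0,0],"yaw":0}]'
python3 - <<'E'
from h import *
c=cam('wrist');s=sensors.observe();print(s['eef_pos'],s['tcp_rot'])
T=R.from_euler('xyz',s['tcp_rot'],degrees=True)
cv2.imwrite('pics/w3.png',cv2.resize(c['color'][180:330,170:400,::-1],(800,522)))
for u,v in((285,250),(285,260),(285,270),(280,260),(290,260)):print(u,v,T.inv().apply(onz(c,u,v,.17)-s['eef_pos'])*1000)
E
```

```text
time_s: 3.3
eef_pos: [0.5393, -0.2021, 0.2057]
tcp_rot: [180.0, -0.1, 160.7]
contact_force: [1.0, -0.7, 0.8]
grip_width: 0.0639
gripper_force: 0.0
[ 0.53954859 -0.20224512  0.2062748 ] [ 1.79995820e+02 -2.30972556e-03  1.60752227e+02]
285 250 [ 6.04056038  1.0691782  36.27512587]
285 260 [ 1.16868605  1.06404924 36.2749291 ]
285 270 [-3.78786847  1.05882503 36.2747289 ]
280 260 [ 1.16977166 -1.19432498 36.27476439]
290 260 [ 1.16724994  3.32237523 36.27509379]
```

View pics/w3.png

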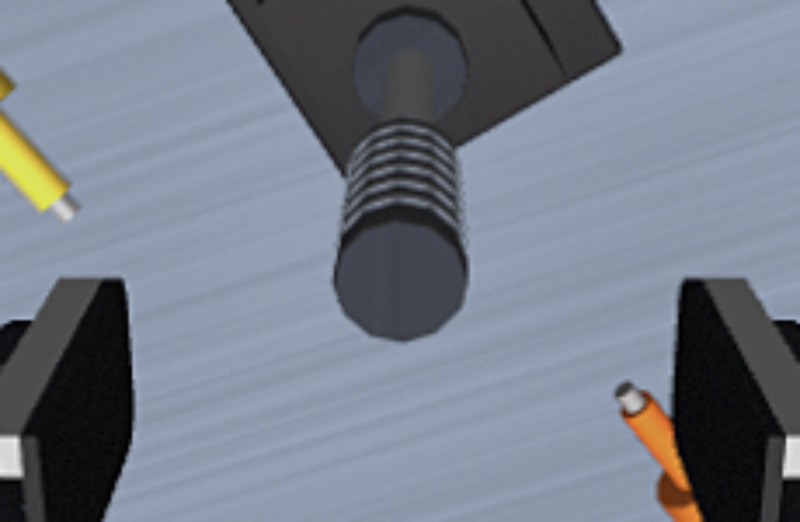

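The grip top's centre is at (400,275) in the crop, and the pad mid-line is at about 406. It is centred to about 1 mm, so I'll descend and grip.

```bash
python3 -m jog '[{"jaw":-0.5,"slide":[1.5,0.5,15],"yaw":0},{"jaw":-0.5,"slide":[0,0,15],"yaw":0},{"jaw":-0.5,"slide":[0,0,12],"yaw":0},{"jaw":-0.5,"slide":[0,0,8],"yaw":0},{"jaw":-0.5,"slide":[0,0,0],"yaw":0},{"jaw":0.4,"slide":[0,0,0],"yaw":0},{"jaw":1,"slide":[0,0,0],"yaw":0},{"jaw":1,"slide":[0,0,0],"yaw":0},{"jaw":1,"slide":[0,0,0],"yaw":0},{"jaw":1,"slide":[0,0,0],"yaw":0}]' 60
python3 -m jog '[{"jaw":1,"slide":[0,0,0],"yaw":0},{"jaw":1,"slide":[0,0,0],"yaw":0},{"jaw":1,"slide":[0,0,-4],"yaw":0},{"jaw":1,"slide":[0,0,-10],"yaw":0},{"jaw":1,"slide":[0,0,-12],"yaw":0}]'
```

```text
time_s: 4.35
eef_pos: [0.5388, -0.2012, 0.1571]
tcp_rot: [180.0, 0.1, 160.8]
contact_force: [-0.2, 1.6, 4.3]
grip_width: 0.0163
gripper_force: 58.4
time_s: 4.85
eef_pos: [0.5378, -0.201, 0.1821]
tcp_rot: [180.0, -0.1, 160.8]
contact_force: [1.4, 0.5, -1.3]
grip_width: 0.0164
gripper_force: 58.4
```

```bash
python3 -m jog '[{"jaw":1,"slide":[0,0,-25],"yaw":0},{"jaw":1,"slide":[0,0,-35],"yaw":0},{"jaw":1,"slide":[0,0,-35],"yaw":0},{"jaw":1,"slide":[0,0,-13],"yaw":0},{"jaw":1,"slide":[6,17,0],"yaw":0},{"jaw":1,"slide":[13,37,0],"yaw":0},{"jaw":1,"slide":[14,42,0],"yaw":0},{"jaw":1,"slide":[14,42,0],"yaw":0},{"jaw":1,"slide":[14,42,0],"yaw":0},{"jaw":1,"slide":[14,42,0],"yaw":0}]'
python3 -m jog '[{"jaw":1,"slide":[10,30,0],"yaw":0},{"jaw":1,"slide":[8,18,0],"yaw":0},{"jaw":1,"slide":[0,0,0],"yaw":0},{"jaw":1,"slide":[0,0,0],"yaw":0},{"jaw":1,"slide":[0,0,0],"yaw":0},{"jaw":1,"slide":[0,0,0],"yaw":0}]'
python3 - <<'E'
from h import *
c=cam('wrist');s=sensors.observe();print(s['eef_pos'],s['tcp_rot'],s['contact_force'])
import pickle;pickle.dump((c,s),open('w4.pkl','wb'))
cv2.imwrite('pics/w4.png',cv2.resize(c['color'][:,:,::-1],(800,600)))
E
```

```text
time_s: 5.85
eef_pos: [0.5388, 0.0357, 0.2879]
tcp_rot: [-179.9, -0.2, 160.8]
contact_force: [0.8, -1.2, -1.2]
grip_width: 0.0166
gripper_force: 58.7
time_s: 6.45
eef_pos: [0.5393, 0.0836, 0.2898]
tcp_rot: [-180.0, -0.0, 160.7]
contact_force: [0.7, -0.2, -1.5]
grip_width: 0.0168
gripper_force: 58.7
[0.5393825  0.0835659  0.28999285] [-1.79984818e+02 -2.60611025e-02  1.60680770e+02] [-0.22582435  0.31303226 -1.64752357]
```

View pics/w4.png

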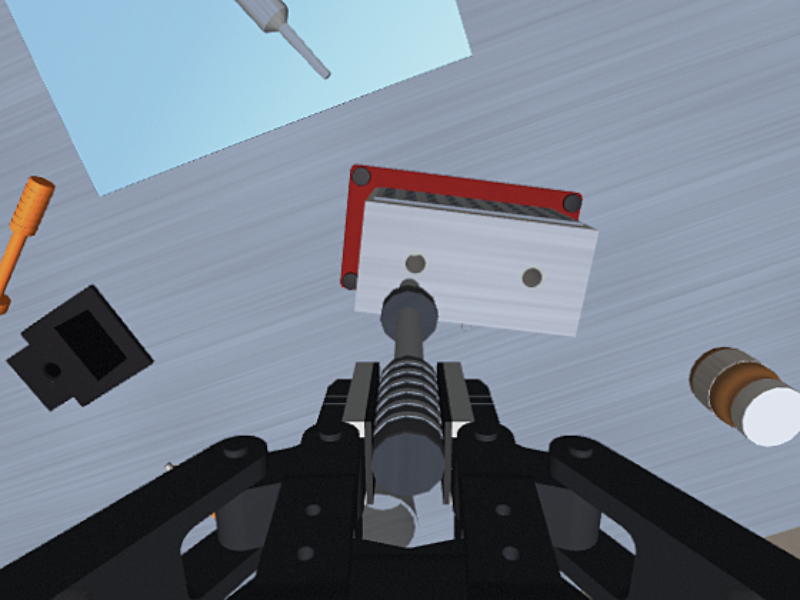

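The bores are at (415,264) and (532,278). The gauge's collar is at (410,312), and the tip is just visible at about (409,283).

```bash
cat >> h.py <<'E'
def bores(c,guesses,r=9):
    g=cv2.cvtColor(c['color'],cv2.COLOR_RGB2GRAY); out=[]
    for u,v in guesses:
        u,v=int(u),int(v); p=g[v-r:v+r+1,u-r:u+r+1]; t=(float(p.min())+np.percentile(p,80))/2
        m=(p<t).astype(np.uint8); n,l,st,ce=cv2.connectedComponentsWithStats(m)
        i=1+np.argmax(st[1:,4]); out.append((u-r+ce[i][0],v-r+ce[i][1],st[i].tolist()))
    return out
E
python3 - <<'E'
from h import *
import pickle
c,s=pickle.load(open('w4.pkl','rb')); T=R.from_euler('xyz',s['tcp_rot'],degrees=True)
tl=lambda P:T.inv().apply(P-s['eef_pos'])*1000
for u,v,a in bores(c,[(415.5*.7,264*.7),(532*.7,278*.7)]):
    P=onz(c,u,v,.105);print((u,v),a,P,tl(P))
print('centreline x=0,y=0 at z tip:',proj(c,T.apply([0,0,.137])+s['eef_pos'])/.7,'collar top',proj(c,T.apply([0,0,.091])+s['eef_pos'])/.7,'griptop',proj(c,T.apply([0,0,-.013])+s['eef_pos'])/.7)
cv2.imwrite('pics/w4b.png',cv2.resize(c['color'][160:330,230:400,::-1],(600,600)))
E
```

```text
(np.float64(290.3333333333333), np.float64(184.32608695652175)) [3, 4, 14, 12, 138] [0.53882087 0.08918382 0.105     ] [  2.30443862   5.16478223 184.99255927]
(np.float64(371.9928057553957), np.float64(193.9208633093525)) [3, 3, 13, 13, 139] [0.56949742 0.15162928 0.105     ] [ -5.98580734  74.24269674 184.9704846 ]
centreline x=0,y=0 at z tip: [405.5852797 288.9451075] collar top [405.07538598 318.40012809] griptop [402.55742293 464.25067719]
```

View pics/w4b.png

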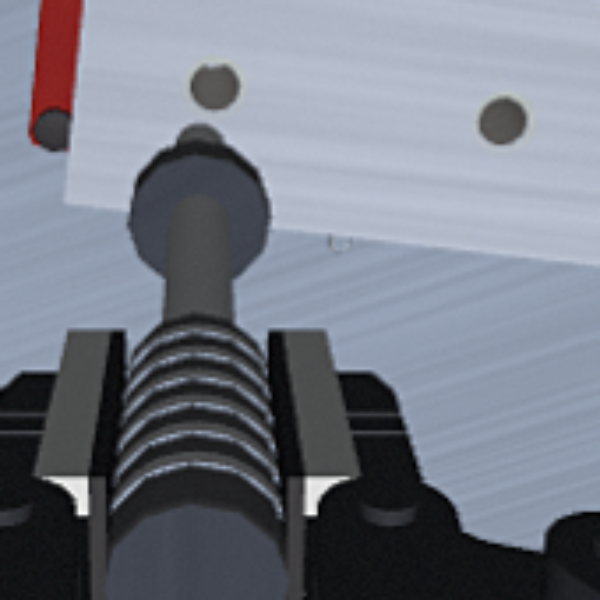

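```bash
python3 -m jog '[{"jaw":1,"slide":[0.6,3.2,10],"yaw":0},{"jaw":1,"slide":[0,0,12],"yaw":0},{"jaw":1,"slide":[0,0,10],"yaw":0},{"jaw":1,"slide":[0,0,3],"yaw":0},{"jaw":1,"slide":[0,0,0],"yaw":0},{"jaw":1,"slide":[0,0,0],"yaw":0}]'
python3 - <<'E'
from h import *
import pickle
c=cam('wrist');s=sensors.observe(); T=R.from_euler('xyz',s['tcp_rot'],degrees=True)
print(s['eef_pos'],s['contact_force']);pickle.dump((c,s),open('w5.pkl','wb'))
b=np.array([.5388,.0892,.105]);pb=proj(c,b);print('bore pred',pb,'far',proj(c,np.array([.5695,.1516,.105])))
for x,z in((1.7,.137),(4.7,.137),(6.7,.131),(1.7,.091)): print(x,z,proj(c,T.apply([x/1e3,.0019,z])+s['eef_pos']))
u,v=pb.astype(int);print(u,v)
cv2.imwrite('pics/w5.png',cv2.resize(c['color'][v-40:v+60,u-50:u+110,::-1],(800,500),interpolation=2))
E
```

```text
time_s: 7.1
eef_pos: [0.5401, 0.0876, 0.2555]
tcp_rot: [180.0, 0.0, 160.8]
contact_force: [0.3, 0.3, -2.4]
grip_width: 0.0164
gripper_force: 58.7
[0.54022519 0.08756643 0.25579516] [-0.69803141 -1.25480154 -1.14285486]
bore pred [285.35514833 194.87377373] far [376.58419067 205.64426538]
1.7 0.137 [286.5579588  200.08363674]
4.7 0.137 [286.55922482 196.00998731]
6.7 0.131 [286.57931505 195.38371494]
1.7 0.091 [286.72978504 220.30650788]
285 194
```

View pics/w5.png

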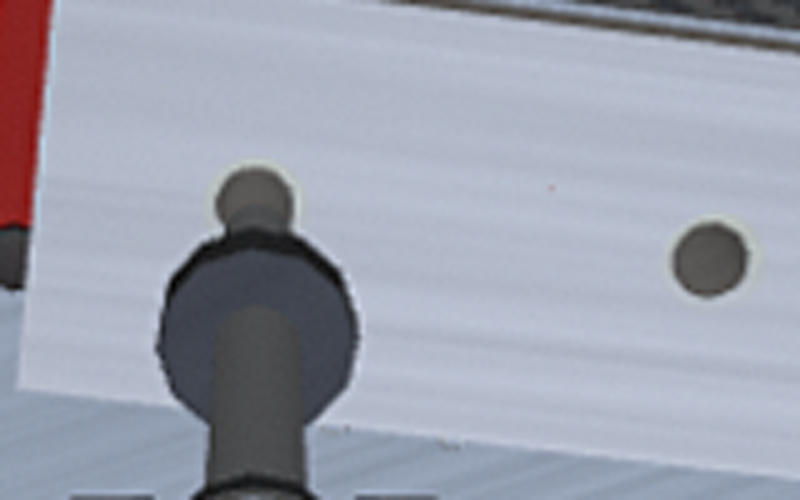

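The bore centre is at crop (255,204), with the gauge 4 px to the right (0.6 mm) and aligned in x. I'll nudge it and enter the bore.

```bash
cat > ck.py <<'E'
import sys,numpy as np
from bench import sensors
s=sensors.observe();f=s['contact_force'];print('t%.2f z%.4f F'%(s['time_s'],s['eef_pos'][2]),f.round(1),flush=True)
sys.exit(f[2]>float(sys.argv[1]) or np.hypot(f[0],f[1])>9)
E
python3 -m jog '[{"jaw":1,"slide":[0,-0.5,8],"yaw":0},{"jaw":1,"slide":[0,0,5],"yaw":0},{"jaw":1,"slide":[0,0,4],"yaw":0}]' >/dev/null; python3 ck.py 4 && python3 -m jog '[{"jaw":1,"slide":[0,0,3],"yaw":0},{"jaw":1,"slide":[0,0,3],"yaw":0}]' >/dev/null; python3 ck.py 4 && python3 -m jog '[{"jaw":1,"slide":[0,0,3],"yaw":0},{"jaw":1,"slide":[0,0,3],"yaw":0}]' >/dev/null; python3 ck.py 4 && python3 -m jog '[{"jaw":1,"slide":[0,0,3],"yaw":0},{"jaw":1,"slide":[0,0,3],"yaw":0},{"jaw":1,"slide":[0,0,2],"yaw":0},{"jaw":1,"slide":[0,0,0],"yaw":0}]'>/dev/null; python3 ck.py 4
```

```text
t7.45 z0.2375 F [-0.2  0.3 -2.2]
t7.45 z0.2375 F [-0.2  0.3 -2.2]
t7.45 z0.2375 F [-0.2  0.3 -2.2]
t7.45 z0.2375 F [-0.2  0.3 -2.2]False
False
False
False
```

```bash
sed -i 's/sys.exit(\(.*\))$/sys.exit(int(\1))/' ck.py
python3 -m jog '[{"jaw":1,"slide":[0,0,3],"yaw":0},{"jaw":1,"slide":[0,0,3],"yaw":0}]' >/dev/null && python3 ck.py 4 && python3 -m jog '[{"jaw":1,"slide":[0,0,3],"yaw":0},{"jaw":1,"slide":[0,0,3],"yaw":0}]' >/dev/null && python3 ck.py 4 && python3 -m jog '[{"jaw":1,"slide":[0,0,3],"yaw":0},{"jaw":1,"slide":[0,0,3],"yaw":0},{"jaw":1,"slide":[0,0,3],"yaw":0},{"jaw":1,"slide":[0,0,0],"yaw":0}]'>/dev/null && python3 ck.py 4
```

```text
t7.65 z0.2320 F [ 0.4  0.2 -0.7]
t7.85 z0.2261 F [-0.1  0.3 -0.5]
t8.25 z0.2167 F [-0.2 -0.3 -2.9]
```

```bash
python3 -m jog '[{"jaw":1,"slide":[0,0,2],"yaw":0},{"jaw":1,"slide":[0,0,2],"yaw":0},{"jaw":1,"slide":[0,0,2],"yaw":0},{"jaw":1,"slide":[0,0,1],"yaw":0}]' >/dev/null && python3 ck.py 6 && python3 -m jog '[{"jaw":1,"slide":[0,0,1],"yaw":0},{"jaw":1,"slide":[0,0,1],"yaw":0},{"jaw":1,"slide":[0,0,1],"yaw":0}]' >/dev/null && python3 ck.py 6 && python3 -m jog '[{"jaw":1,"slide":[0,0,1],"yaw":0},{"jaw":1,"slide":[0,0,1],"yaw":0},{"jaw":1,"slide":[0,0,1],"yaw":0}]'>/dev/null && python3 ck.py 6 &&  python3 -m jog '[{"jaw":1,"slide":[0,0,1],"yaw":0},{"jaw":1,"slide":[0,0,1],"yaw":0}]'>/dev/null && python3 ck.py 6
```

```text
t8.65 z0.2100 F [-0.2 -0.9 -1.9]
t8.95 z0.2073 F [ 0.4 -0.6 -1.7]
t9.25 z0.2042 F [-0.9  0.4 -2.1]
t9.45 z0.2022 F [ 0.1 -0.1 -0.7]
```

```bash
R2='' ; python3 -m jog '[{"jaw":1,"slide":[0,0,1],"yaw":0},{"jaw":1,"slide":[0,0,1],"yaw":0}]' >/dev/null && python3 ck.py 6 && python3 -m jog '[{"jaw":1,"slide":[0,0,1],"yaw":0},{"jaw":1,"slide":[0,0,1],"yaw":0}]' >/dev/null && python3 ck.py 6 && python3 -m jog '[{"jaw":1,"slide":[0,0,1],"yaw":0},{"jaw":1,"slide":[0,0,1],"yaw":0}]'>/dev/null && python3 ck.py 6
```

```text
t9.65 z0.2009 F [-2.2  0.3  2.6]
t9.85 z0.1986 F [-1.4 -0.2  2.4]
t10.05 z0.1963 F [-0.9  0.1  2.4]
```

The collar is down on the block, at about +2.4 N. Now I'll creep.

```bash
python3 -m jog '[{"jaw":1,"slide":[0,0,0.5],"yaw":0},{"jaw":1,"slide":[0,0,0.5],"yaw":0}]' >/dev/null && python3 ck.py 6 && python3 -m jog '[{"jaw":1,"slide":[0,0,0.5],"yaw":0},{"jaw":1,"slide":[0,0,0.5],"yaw":0}]' >/dev/null && python3 ck.py 6 && python3 -m jog '[{"jaw":1,"slide":[0,0,0.5],"yaw":0},{"jaw":1,"slide":[0,0,0.5],"yaw":0}]'>/dev/null && python3 ck.py 6 && python3 -m jog '[{"jaw":1,"slide":[0,0,0.5],"yaw":0},{"jaw":1,"slide":[0,0,0.5],"yaw":0}]'>/dev/null && python3 ck.py 6 && python3 -m jog '[{"jaw":1,"slide":[0,0,0.5],"yaw":0},{"jaw":1,"slide":[0,0,0.5],"yaw":0}]'>/dev/null && python3 ck.py 6 && python3 -m jog '[{"jaw":1,"slide":[0,0,0.5],"yaw":0},{"jaw":1,"slide":[0,0,0.5],"yaw":0}]'>/dev/null && python3 ck.py 6
```

```text
t10.25 z0.1953 F [-1.4 -0.6  2. ]
t10.45 z0.1943 F [-1.1  0.7  2.4]
t10.65 z0.1933 F [-1.2  0.1  2.7]
t10.85 z0.1923 F [-1.8  0.6  2.6]
t11.05 z0.1913 F [-1.2  0.6  3.3]
t11.25 z0.1903 F [-2.3  0.6  2.7]
```

```bash
python3 ck.py 6 && python3 -m jog '[{"jaw":1,"slide":[0,0,0.5],"yaw":0},{"jaw":1,"slide":[0,0,0.5],"yaw":0}]' >/dev/null && python3 ck.py 6 && python3 -m jog '[{"jaw":1,"slide":[0,0,0.5],"yaw":0},{"jaw":1,"slide":[0,0,0.5],"yaw":0}]' >/dev/null && python3 ck.py 6 && python3 -m jog '[{"jaw":1,"slide":[0,0,0.5],"yaw":0},{"jaw":1,"slide":[0,0,0.5],"yaw":0}]'>/dev/null && python3 ck.py 6 && python3 -m jog '[{"jaw":1,"slide":[0,0,0.5],"yaw":0},{"jaw":1,"slide":[0,0,0.5],"yaw":0}]'>/dev/null && python3 ck.py 6 && python3 -m jog '[{"jaw":1,"slide":[0,0,0.5],"yaw":0},{"jaw":1,"slide":[0,0,0.5],"yaw":0}]'>/dev/null && python3 ck.py 6 && python3 -m jog '[{"jaw":1,"slide":[0,0,0.5],"yaw":0},{"jaw":1,"slide":[0,0,0.5],"yaw":0}]'>/dev/null && python3 ck.py 6
```

```text
t11.25 z0.1903 F [-2.3  0.6  2.7]
t11.45 z0.1893 F [-1.1  0.6  2.5]
t11.65 z0.1886 F [-1.8  0.6  6.3]
```

```bash
python3 ck.py 60; python3 -m jog '[{"jaw":1,"slide":[0,0,0.3],"yaw":0},{"jaw":1,"slide":[0,0,0],"yaw":0}]' >/dev/null; python3 ck.py 60
```

```text
t11.65 z0.1886 F [-1.8  0.6  6.3]
t11.85 z0.1886 F [-2.   0.5  5.7]
```

```bash
python3 -m jog '[{"jaw":1,"slide":[0,0,0.4],"yaw":0},{"jaw":1,"slide":[0,0,0],"yaw":0}]' >/dev/null; python3 ck.py 9 && python3 -m jog '[{"jaw":1,"slide":[0,0,0.4],"yaw":0},{"jaw":1,"slide":[0,0,0],"yaw":0}]' >/dev/null; python3 ck.py 60
```

```text
t12.05 z0.1886 F [-2.   0.9  7. ]
t12.25 z0.1885 F [-2.3  0.9  8.8]
```

Hard bottom at TCP z = 0.1885, so the depth is about 53.5 mm. That is the spacer, so bore_left is the clear one. I'll withdraw and cross over.

```bash
python3 -m jog '[{"jaw":1,"slide":[0,0,-4],"yaw":0},{"jaw":1,"slide":[0,0,-10],"yaw":0},{"jaw":1,"slide":[0,0,-15],"yaw":0},{"jaw":1,"slide":[0,0,-15],"yaw":0},{"jaw":1,"slide":[0,0,-15],"yaw":0},{"jaw":1,"slide":[0,0,-13],"yaw":0},{"jaw":1,"slide":[0,0,-4],"yaw":0},{"jaw":1,"slide":[0,0,0],"yaw":0},{"jaw":1,"slide":[0,0,0],"yaw":0}]' && python3 -m jog '[{"jaw":1,"slide":[-1,9.4,0],"yaw":0},{"jaw":1,"slide":[-3,25,0],"yaw":0},{"jaw":1,"slide":[-3,25,0],"yaw":0},{"jaw":1,"slide":[-1,10,0],"yaw":0},{"jaw":1,"slide":[0,0,5],"yaw":0},{"jaw":1,"slide":[0,0,0],"yaw":0},{"jaw":1,"slide":[0,0,0],"yaw":0}]'
python3 - <<'E'
from h import *
import pickle
c=cam('wrist');s=sensors.observe();T=R.from_euler('xyz',s['tcp_rot'],degrees=True)
pb=proj(c,np.array([.5695,.1516,.105]));u,v=pb.astype(int);print(s['eef_pos'],pb,u,v)
for x,z in((1.7,.137),(4.7,.137),(6.7,.131),(1.7,s['eef_pos'][2]-.105)): print(x,z,proj(c,T.apply([x/1e3,.0019,z])+s['eef_pos']))
cv2.imwrite('pics/w6.png',cv2.resize(c['color'][v-40:v+60,u-80:u+80,::-1],(800,500),interpolation=2))
E
```

```text
time_s: 13.15
eef_pos: [0.5394, 0.0871, 0.2626]
tcp_rot: [-180.0, -0.1, 160.8]
contact_force: [-0.2, -0.5, -2.1]
grip_width: 0.0167
gripper_force: 58.7
time_s: 13.85
eef_pos: [0.5697, 0.1493, 0.2575]
tcp_rot: [-180.0, -0.1, 160.7]
contact_force: [0.5, -0.4, -2.0]
grip_width: 0.0163
gripper_force: 58.8
[0.56983581 0.1493081  0.25789926] [286.81062934 195.59422798] 286 195
1.7 0.137 [286.56217116 200.18003299]
4.7 0.137 [286.56370972 196.10579309]
6.7 0.131 [286.58326146 195.48084159]
1.7 0.15289926249930613 [286.51717739 194.67657277]
```

View pics/w6.png

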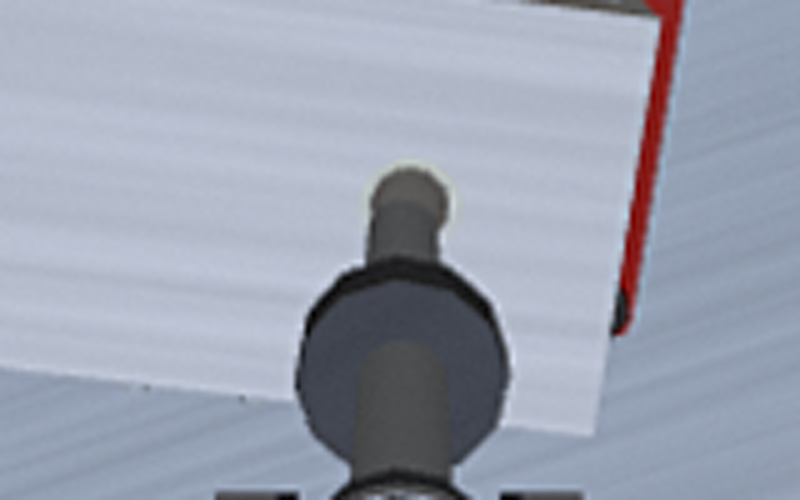

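The bore is at crop (409,205) and the tip column is at 403. I'll shift about +0.8 mm in y and -0.5 mm in x, then lower.

```bash
python3 -m jog '[{"jaw":1,"slide":[-0.5,0.8,6],"yaw":0},{"jaw":1,"slide":[0,0,5],"yaw":0},{"jaw":1,"slide":[0,0,4],"yaw":0}]' >/dev/null && python3 ck.py 4 && python3 -m jog '[{"jaw":1,"slide":[0,0,3],"yaw":0},{"jaw":1,"slide":[0,0,3],"yaw":0}]' >/dev/null && python3 ck.py 4 && python3 -m jog '[{"jaw":1,"slide":[0,0,3],"yaw":0},{"jaw":1,"slide":[0,0,3],"yaw":0}]'>/dev/null && python3 ck.py 4 && python3 -m jog '[{"jaw":1,"slide":[0,0,4],"yaw":0},{"jaw":1,"slide":[0,0,4],"yaw":0},{"jaw":1,"slide":[0,0,4],"yaw":0}]'>/dev/null && python3 ck.py 4 && python3 -m jog '[{"jaw":1,"slide":[0,0,4],"yaw":0},{"jaw":1,"slide":[0,0,4],"yaw":0},{"jaw":1,"slide":[0,0,4],"yaw":0},{"jaw":1,"slide":[0,0,3],"yaw":0}]'>/dev/null && python3 ck.py 4 && python3 -m jog '[{"jaw":1,"slide":[0,0,2],"yaw":0},{"jaw":1,"slide":[0,0,2],"yaw":0}]'>/dev/null && python3 ck.py 4 && python3 -m jog '[{"jaw":1,"slide":[0,0,2],"yaw":0},{"jaw":1,"slide":[0,0,2],"yaw":0},{"jaw":1,"slide":[0,0,0],"yaw":0}]'>/dev/null && python3 ck.py 4
```

```text
t14.20 z0.2424 F [ 0.7  0.1 -2. ]
t14.40 z0.2368 F [ 0.5  0.4 -1.5]
t14.60 z0.2310 F [ 0.1  0.1 -2.3]
t14.90 z0.2189 F [ 0.2 -0.1 -2.1]
t15.30 z0.2038 F [ 0.1 -0.4 -0.5]
t15.50 z0.2001 F [ 0.3 -0.3 -1.9]
t15.80 z0.1958 F [ 0.5 -0.1 -2.1]
```

```bash
python3 -m jog '[{"jaw":1,"slide":[0,0,1],"yaw":0},{"jaw":1,"slide":[0,0,1],"yaw":0},{"jaw":1,"slide":[0,0,1],"yaw":0},{"jaw":1,"slide":[0,0,1],"yaw":0}]' >/dev/null && python3 ck.py 6 && python3 -m jog '[{"jaw":1,"slide":[0,0,1],"yaw":0},{"jaw":1,"slide":[0,0,1],"yaw":0}]' >/dev/null && python3 ck.py 6 && python3 -m jog '[{"jaw":1,"slide":[0,0,1],"yaw":0},{"jaw":1,"slide":[0,0,1],"yaw":0}]' >/dev/null && python3 ck.py 6 && python3 -m jog '[{"jaw":1,"slide":[0,0,1],"yaw":0},{"jaw":1,"slide":[0,0,1],"yaw":0}]'>/dev/null && python3 ck.py 6 && python3 -m jog '[{"jaw":1,"slide":[0,0,1],"yaw":0},{"jaw":1,"slide":[0,0,1],"yaw":0}]'>/dev/null && python3 ck.py 6 && python3 -m jog '[{"jaw":1,"slide":[0,0,1],"yaw":0},{"jaw":1,"slide":[0,0,1],"yaw":0}]'>/dev/null && python3 ck.py 6 && python3 -m jog '[{"jaw":1,"slide":[0,0,1],"yaw":0},{"jaw":1,"slide":[0,0,1],"yaw":0}]'>/dev/null && python3 ck.py 6 && python3 -m jog '[{"jaw":1,"slide":[0,0,1],"yaw":0},{"jaw":1,"slide":[0,0,1],"yaw":0}]'>/dev/null && python3 ck.py 6
```

```text
t16.20 z0.1922 F [ 0.  -0.3 -1.2]
t16.40 z0.1901 F [ 0.4 -0.7 -2.1]
t16.60 z0.1884 F [-1.  -0.5  3.2]
t16.80 z0.1868 F [-2.5  0.   2.2]
t17.00 z0.1844 F [-2.1 -0.7  2.5]
t17.20 z0.1822 F [-1.3 -0.4  1.5]
t17.40 z0.1802 F [-1.6 -0.7  3.1]
t17.60 z0.1781 F [-0.6  0.8  3.3]
```

The gauge has gone deeper than the spacer, so this is the clear bore. I'll creep to the bottom.

```bash
python3 -m jog '[{"jaw":1,"slide":[0,0,1],"yaw":0},{"jaw":1,"slide":[0,0,1],"yaw":0}]' >/dev/null && python3 ck.py 6 && python3 -m jog '[{"jaw":1,"slide":[0,0,0.5],"yaw":0},{"jaw":1,"slide":[0,0,0.5],"yaw":0}]' >/dev/null && python3 ck.py 6 && python3 -m jog '[{"jaw":1,"slide":[0,0,0.5],"yaw":0},{"jaw":1,"slide":[0,0,0.5],"yaw":0}]' >/dev/null && python3 ck.py 6 && python3 -m jog '[{"jaw":1,"slide":[0,0,0.5],"yaw":0},{"jaw":1,"slide":[0,0,0.5],"yaw":0}]' >/dev/null && python3 ck.py 6 && python3 -m jog '[{"jaw":1,"slide":[0,0,0.5],"yaw":0},{"jaw":1,"slide":[0,0,0.5],"yaw":0}]'>/dev/null && python3 ck.py 6 && python3 -m jog '[{"jaw":1,"slide":[0,0,0.5],"yaw":0},{"jaw":1,"slide":[0,0,0.5],"yaw":0}]'>/dev/null && python3 ck.py 6 && python3 -m jog '[{"jaw":1,"slide":[0,0,0.5],"yaw":0},{"jaw":1,"slide":[0,0,0.5],"yaw":0}]'>/dev/null && python3 ck.py 6 && python3 -m jog '[{"jaw":1,"slide":[0,0,0.5],"yaw":0},{"jaw":1,"slide":[0,0,0.5],"yaw":0}]'>/dev/null && python3 ck.py 6 && python3 -m jog '[{"jaw":1,"slide":[0,0,0.5],"yaw":0},{"jaw":1,"slide":[0,0,0.5],"yaw":0}]'>/dev/null && python3 ck.py 6
```

```text
t17.80 z0.1762 F [-1.  -0.2  2.4]
t18.00 z0.1752 F [-0.6  0.6  3.3]
t18.20 z0.1742 F [-1.2 -0.1  3.4]
t18.40 z0.1735 F [-2.2  0.8  5.9]
t18.60 z0.1734 F [-2.9 -0.3 10.3]
```

Bottomed at z = 0.1734, so the depth is about 68.6 mm and the bore is clear. I'll hold, then release gently and retreat upward.

```bash
python3 -m jog '[{"jaw":1,"slide":[0,0,0],"yaw":0},{"jaw":1,"slide":[0,0,0],"yaw":0},{"jaw":1,"slide":[0,0,0],"yaw":0}]' && python3 ck.py 60 && python3 -m jog '[{"jaw":0.3,"slide":[0,0,0],"yaw":0},{"jaw":0,"slide":[0,0,0],"yaw":0},{"jaw":-0.4,"slide":[0,0,0],"yaw":0},{"jaw":-0.5,"slide":[0,0,0],"yaw":0},{"jaw":-0.5,"slide":[0,0,0],"yaw":0}]' && python3 -m jog '[{"jaw":-0.5,"slide":[0,0,-8],"yaw":0},{"jaw":-0.5,"slide":[0,0,-20],"yaw":0},{"jaw":-0.5,"slide":[0,0,-25],"yaw":0},{"jaw":-0.5,"slide":[0,0,-25],"yaw":0},{"jaw":-0.5,"slide":[0,0,-15],"yaw":0},{"jaw":-0.5,"slide":[0,0,0],"yaw":0},{"jaw":-0.5,"slide":[0,0,0],"yaw":0},{"jaw":-0.5,"slide":[0,0,0],"yaw":0}]'
python3 - <<'E'
from h import *
c=cam('wrist');d=cam('scene')
a=cv2.resize(c['color'][120:330,160:410,::-1],(400,336));b=cv2.resize(d['color'][130:250,240:383,::-1],(400,336),interpolation=2)
cv2.imwrite('pics/end.png',np.hstack([a,b]))
E
```

```text
time_s: 18.9
eef_pos: [0.5714, 0.1505, 0.1734]
tcp_rot: [180.0, 0.1, 160.8]
contact_force: [-2.0, -0.3, 9.0]
grip_width: 0.0168
gripper_force: 59.9
t18.90 z0.1734 F [-2.  -0.3  9. ]
time_s: 19.4
eef_pos: [0.5708, 0.1506, 0.1719]
tcp_rot: [-180.0, -0.0, 160.8]
contact_force: [0.2, -0.4, -0.1]
grip_width: 0.064
gripper_force: 0.0
time_s: 20.2
eef_pos: [0.5701, 0.1505, 0.2634]
tcp_rot: [-179.9, -0.2, 160.8]
contact_force: [0.5, -0.3, -0.5]
grip_width: 0.0638
gripper_force: 0.0
```

View pics/end.png

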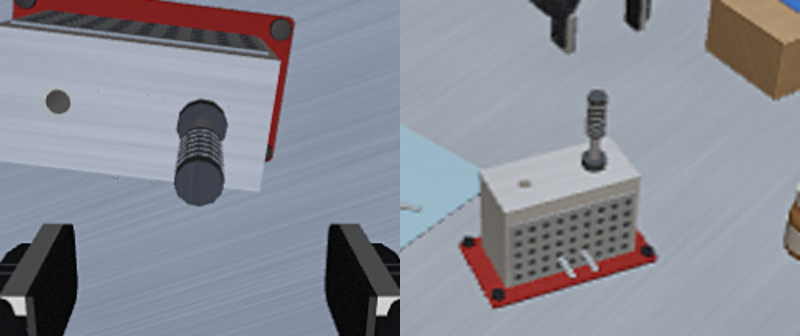

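The gauge stands upright in the far bore with its collar flush, and the gripper is clear. I'm handing it in.

```bash
python3 -c "
from bench import job;print(job.job_done())"
```

```text
the job is handed in; nothing more can be done
None
```

The gauge now stands by itself in `bore_left`, the clear bore (about 69 mm deep; `bore_right` bottomed at about 53 mm on the spacer), collar flush on the block, with no more than about 12 N of pressing seen, and the job is handed in, though no verdict came back.

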